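Tighten a castle nut to the next slot and lock it

ROBOT

A 6-joint arm with a two-finger parallel gripper is mounted at the origin on the work surface. World frame = base frame: x ahead of the robot, y to its left, z up, the work surface at z = 0. Lengths are in m, angles in rad, forces in N, time in s.
With the tool pointing down it reaches from about 0.275 to 0.75 m from the base axis. Payload 10.2 kg.
Tool frame: the origin (TCP) lies midway between the tips of the shut fingers; the grasp point (between the pads) lies 19 mm behind it (env.hold_point_z is the distance from the TCP to the grasp point, in m); z points along the fingers, y is the line along which they close (so a half turn about z gives the same grasp; the last joint's range is limited). The gripper opens to 85 mm and grips with 20 to 120 N. Pads are 22 mm wide; open, the fingers measure 114 mm over their backs; the gripper's body (76 mm by 85 mm) begins 54 mm behind the grasp point. The pads swing forward as they close: fully open they stand 13 mm farther back than shut.
Start: joints at [1.11, 0.313, 1.498, -0, 1.331, -0.223], TCP at [0.124, 0.51, 0.231] pointing down, gripper open.
Joint ranges: [-2.94, 2.94], [-0.97, 2.17], [0.19, 2.56], [-1.23, 4.37], [0.02, 3.11], [-2.88, 2.88]. Speed limits (rad/s): [2.39, 2.39, 3.01, 3.14, 3.14, 3.14].

INTERFACE

Orientations are given as a unit quaternion [x, y, z, w].
In Python, from bench import env, kinematics, monitor, eyes, job gives the robot as it stands. The module is installed in compiled form; this text tells all that it offers. Calls block until the motion is done:
- env.reach(position, orientation): joint-space move of the TCP to a pose.
- env.movel(position, velocity=0.15, frame=None, guard=None): straight line of the TCP; frame=None keeps the orientation; velocity is the mean speed in m/s. With guard (N) it stops when the force on the tool has changed by that much, and returns True; else False.
- env.set_joints(angles): joint-space move.
- env.release() and env.close_gripper(effort=None): open the fingers fully, or close them until they stop; effort is the grip in N (None keeps the last).
- env.hold(seconds).
- kinematics.ik(position, orientation): joint angles nearest the present ones, or None.
- monitor.sense(): the state.
- eyes.grab_frame(name): name is "scene" or "side" or "wrist"; returns a dict with "frame" (400x640x3 uint8, red, green, blue), "mtx" (3x3 intrinsics, pixels), "view" (4x4, takes a point from world to camera coordinates). Camera axes: x right, y down, z forward; pixel columns grow to the right and rows downward; lengths in m; the calibration is good to about 2 mm. A picture is of the moment at which its call begins. There is no depth.
A pose or a line that the arm cannot do raises env.MotionError and nothing moves.
- job.hand_in(): hands the job in; it is judged then, once.
The state is a dict: "clock": time; "joints": joint angles; "qvel": joint speeds; "joint_efforts": joint torques, N m; "position": TCP position; "ee_rot": TCP orientation; "contact_force": force on the tool from outside, world axes, zero at the start; "ft_torque": the same for the moment, N m; "finger_gap": opening from 0.0 (shut) to 1.0 (fully open); "gripper_force": force on a finger pad.
Only numpy, scipy, OpenCV 4.12 (cv2) and the standard library are available. Lean on these libraries where they do the work, as an engineer would, in place of code of your own. Each camera call takes 0.05 s, during which the arm holds its last target. There are 200 camera calls.

TASK

On the small measuring fixture, turn the loose castle nut clockwise until it is tight (the washer under it starts to turn with it), then go on only as far as needed to bring the first slot into line with the cross hole in the stud. Then slide the locking bolt fully home, so that its pin passes through that slot into the hole, and let go. Leave the ring gauge, the wooden case and the micrometer where they lie.

Things in the scene. Friction and masses are not known exactly. Their poses are not given: they have to be found in the camera images.
- fixture: Fixed fixture on an aluminium plate, 120 mm (x) by 235 mm (y, -82 to +153), 16 mm thick. Origin: on the granite, on the axis of the upright steel stud (26 mm diameter, top at 90 mm). z is up; +y points from the stud to the locking bolt, along the stud's cross hole. Iron eye and arm under the nut, at most 38 mm high. Bolt's track block: 34 mm wide, y 65 to 145 mm, 60 mm high (thin rails to 63 mm).
- hole (a point): Mouth of the stud's cross hole (7 mm wide, black) on the bolt's side: 13 mm from the stud's axis, 75 mm above the granite. Axes as the fixture's.
- nut_centre (a point): Steel castle nut: middle of its axis, 62 mm up. Hexagon 50 mm across flats, 42 to 68 mm up; crown of 23 mm radius to 82 mm with six 9 mm slots, one over each flat. Local x lies along a slot, square to its flat, and turns with the nut: in line when at a multiple of 60 degrees to the fixture's y, within 0.08 rad for the pin. Grip two flats from above; free to 60 mm from the axis above 38 mm.
- castle_nut (a joint): Nut's turn (rad), clockwise seen from above. 0: just tight; it starts 0.6 to 1.4 short of that. Takes 0.12 N m while loose, 0.62 N m from 0 on; stays where left, keeps its height. The first slot to use is the first that lines up after tight, 0.25 to 0.8 rad past 0, different each time; the next one is too far.
- washer (a joint): Turn of the washer (rad), clockwise seen from above; 0 until the nut is tight, from then on it turns along with the nut.
- washer_tab (a point): Tab of the flat washer under the nut (tab 12 mm wide, reaching 37 mm from the axis, about 40 mm above the granite), for seeing the washer turn.
- bolt (a joint): Travel of the locking bolt towards the nut (m): 0 fully drawn back, 0.056 fully home (stop); friction about 2.5 N. It starts drawn back within 4 mm. If no slot is in line its pin strikes the nut's crown at about 0.038.
- bolt_grip (a point): Grip point of the locking bolt: upright dark steel blade, 12 mm thick along x, 24 mm along y (axes as the fixture's), 62 to 104 mm above the granite; this point in its middle, 92 mm up. Slides along -y from 120 to 64 mm from the stud's axis. A 5 mm steel pin reaches from it towards the stud, 75 mm up, its tip 58 mm ahead of this point.
- ring_centre (a point): Bystander: steel ring gauge lying flat, 72 mm outside, 24 mm tall; this point is its centre. Leave alone.
- case_centre (a point): Bystander: closed wooden gauge block case, 110 x 75 x 35 mm; this point is its centre. Leave alone.
- micrometer_centre (a point): Bystander: outside micrometer lying flat, about 140 x 60 x 16 mm; this point is near its middle. Leave alone.

How it is judged:
On the way:
1. the nut has been turned past tight towards its first slot while the bolt is still clear of it (value of joint castle_nut between 0.12 and 0.95 rad and value of joint bolt below 0.036 m), for 0.2 s.
At the end, for the whole second after the job is handed in: The nut is tight and has been turned on to the first slot (0.12 to 0.95 rad past tight, slot within 0.10 rad of the hole), the locking bolt is home (at least 52 of its 56 mm), both are at rest (value of joint castle_nut between 0.12 and 0.95 rad and (angle between the x axis of nut_centre and the y axis of fixture, either way round below 0.1 rad or angle between the x axis of nut_centre and the y axis of fixture, either way round between 0.947198 and 1.1472 rad) and value of joint bolt above 0.052 m and velocity of joint bolt between -0.005 and 0.005 m/s and velocity of joint castle_nut between -0.05 and 0.05 rad/s); the robot touches nothing.
It fails at once if the nut is driven beyond the first slot (value of joint castle_nut above 1.1 rad).
It fails at once if the ring gauge is pushed away (more than 20 mm) (distance of ring_centre from where it was at the start of the episode above 0.02 m).
It fails at once if the wooden case is pushed away (more than 20 mm) (distance of case_centre from where it was at the start of the episode above 0.02 m).
It fails at once if the micrometer is pushed away (more than 20 mm) (distance of micrometer_centre from where it was at the start of the episode above 0.02 m).
It also fails if it takes over 54 s, if anything falls off the work surface, if the arm or the gripper's body presses on something with over 40 N, if the wrist force passes 120 N, or if a joint passes its speed limit or range.

## Working session

There is one attempt and no reset: what is moved stays moved. The work goes in short steps, each a Python script; the robot and the scene stay as the last script left them, time stands still between calls to the robot, and variables do not carry over. Pictures are saved under pics/ and viewed, at most 10 in all, crops included, and the job is handed in when it is done.

```bash
mkdir -p pics; python3 - <<'E'
from bench import env,eyes,monitor
import cv2,numpy as np,pickle
fs={n:eyes.grab_frame(n) for n in("scene","side","wrist")}
pickle.dump(fs,open('f0.pkl','wb'))
for n,f in fs.items():
    cv2.imwrite(f'pics/{n}0.png',f['frame'][:,:,::-1])
    print(n,f['mtx'].round(1).tolist(),np.linalg.inv(f['view']).round(3).tolist())
a=np.vstack([fs['scene']['frame'],fs['side']['frame']])
s=monitor.sense();print(s)
E
```

```text
scene [[513.0, 0.0, 316.5], [0.0, 513.0, 198.3], [0.0, 0.0, 1.0]] [[0.782, 0.461, -0.419, 1.073], [0.623, -0.57, 0.536, -0.66], [0.008, -0.68, -0.733, 0.974], [0.0, 0.0, 0.0, 1.0]]
side [[477.5, 0.0, 316.3], [0.0, 477.5, 199.1], [0.0, 0.0, 1.0]] [[-0.995, -0.081, 0.06, 0.497], [-0.099, 0.674, -0.732, 0.891], [0.019, -0.734, -0.678, 0.918], [0.0, 0.0, 0.0, 1.0]]
wrist [[329.1, 0.0, 321.4], [0.0, 329.1, 198.7], [0.0, 0.0, 1.0]] [[0.236, 0.924, 0.302, 0.046], [0.972, -0.223, -0.075, 0.529], [-0.002, 0.311, -0.95, 0.373], [0.0, 0.0, 0.0, 1.0]]
{'clock': 0.15, 'joints': array([ 1.10962303e+00,  3.13336802e-01,  1.49824203e+00,  1.12525622e-05,
        1.33100739e+00, -2.23414242e-01]), 'qvel': array([-0.00090803, -0.00219406, -0.00240968, -0.00144076,  0.00136008,
       -0.00087752]), 'joint_efforts': array([ 2.92137374e-04, -4.12368608e+01, -2.59798354e+01, -3.13849014e-04,
        3.17738741e-03,  8.30366048e-06]), 'position': array([0.12358147, 0.51005453, 0.23086643]), 'ee_rot': array([ 1.18601033e-01,  9.92941865e-01, -4.66131044e-04, -1.71892886e-04]), 'contact_force': array([ 0.85049654, -0.45057936, -1.26249927]), 'ft_torque': array([-0.05566105, -0.00079272,  0.0745829 ]), 'gripper_force': 0.0, 'finger_gap': 0.9996733903525227}
```

View pics/scene0.png

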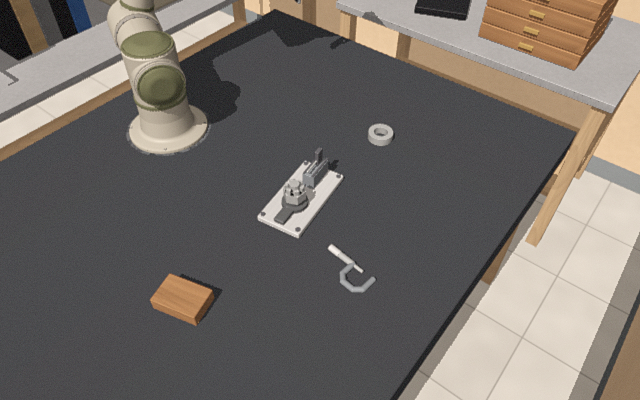

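View pics/side0.png

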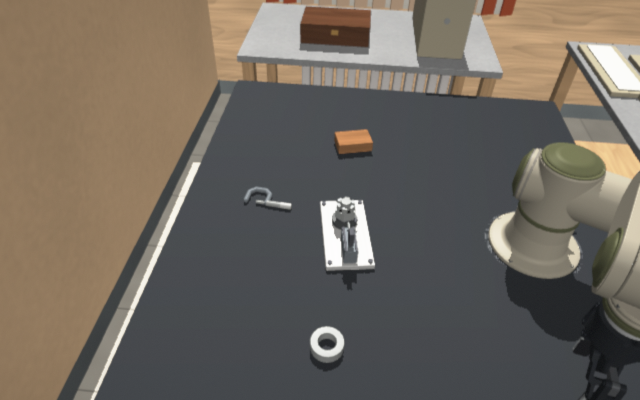

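The scene view shows the stud and nut at about (295,185) and the bolt blade top at (319,151). In the side view they are at (347,202) and (351,231), on the white plate. Ring, case and micrometer are well clear.

```bash
cat > h.py <<'E'
import numpy as np,cv2
from bench import env,kinematics,monitor,eyes
from scipy.spatial.transform import Rotation as R
def ray(f,p):
    V=np.linalg.inv(f['view']);d=V[:3,:3]@np.linalg.solve(f['mtx'],[p[0],p[1],1.]);return V[:3,3],d/np.linalg.norm(d)
def plane(f,p,z):
    o,d=ray(f,p);return o+d*(z-o[2])/d[2]
def tri(fps):
    A=0;b=0
    for f,p in fps:
        o,d=ray(f,p);M=np.eye(3)-np.outer(d,d);A=A+M;b=b+M@o
    x=np.linalg.solve(A,b)
    return x,[np.linalg.norm(np.cross(x-ray(f,p)[0],ray(f,p)[1])) for f,p in fps]
def proj(f,P):
    c=f['view'][:3,:3]@np.asarray(P)+f['view'][:3,3];q=f['mtx']@c;return q[:2]/q[2]
def quat(a):  # tool down, tool y (closing line) along world angle a
    y=np.array([np.cos(a),np.sin(a),0]);z=np.array([0,0,-1.]);return R.from_matrix(np.c_[np.cross(y,z),y,z]).as_quat()
def wrap(a,p): return (a+p/2)%p-p/2
E
python3 - <<'E'
from h import *;import pickle
fs=pickle.load(open('f0.pkl','rb'));s,w=fs['scene'],fs['side']
print('stud',tri([(s,(295,182)),(w,(347,201))]));print('bolt',tri([(s,(319,151)),(w,(351,231))]))
for f,roi in((s,(250,140,350,240)),(w,(310,190,385,280))):
    x0,y0,x1,y1=roi;g=f['frame'][y0:y1,x0:x1].min(2)
    m=cv2.morphologyEx((g>150).astype(np.uint8),cv2.MORPH_CLOSE,np.ones((9,9)))
    c=max(cv2.findContours(m,0,2)[0],key=cv2.contourArea)
    q=cv2.approxPolyDP(c,6,True)[:,0]+[x0,y0]
    P=np.array([plane(f,p,.016) for p in q]);print(q.tolist(),P.round(3)[:,:2].tolist(),np.linalg.norm(P-np.roll(P,-1,0),axis=1).round(3))
E
```

```text
stud (array([ 0.49252262, -0.00404852,  0.08993168]), [np.float64(0.0007853195074901983), np.float64(0.0007853195074902472)])
bolt (array([0.47705427, 0.11035261, 0.10142684]), [np.float64(0.00012916353465915786), np.float64(0.00012916353465899246)])
[[316, 161], [302, 163], [259, 220], [298, 239], [342, 177], [318, 175]] [[0.438, 0.149], [0.413, 0.118], [0.461, -0.105], [0.573, -0.09], [0.53, 0.143], [0.476, 0.109]] [0.039 0.228 0.113 0.237 0.064 0.055]
[[321, 201], [326, 266], [374, 265], [362, 200]] [[0.563, -0.076], [0.53, 0.152], [0.414, 0.136], [0.45, -0.094]] [0.231 0.117 0.232 0.114]
```

Stud top triangulates to (0.493,-0.004,0.090), which matches the 90 mm given. The bolt is at (0.477,0.110,0.101) and the fixture's +y is about 98° in world. Next I go above it and look with the wrist camera.

```bash
python3 - <<'E'
from h import *;import pickle
a=np.deg2rad(98)
# camera sits on tool +x; choose the half-turn IK can do
for k in (0,np.pi):
    q=kinematics.ik([.49,.03,.26],quat(a+k));print(k,None if q is None else np.round(q,2))
env.reach([.49,.0,.26],quat(a) if kinematics.ik([.49,.0,.26],quat(a)) is not None else quat(a+np.pi))
env.hold(.3)
f=eyes.grab_frame('wrist');s=monitor.sense()
pickle.dump(f,open('f1.pkl','wb'))
print(s['clock'],s['joints'].round(2),s['position'],np.linalg.inv(f['view'])[:3,3])
print(proj(f,[.4925,-.004,.09]))
cv2.imwrite('pics/w1.png',f['frame'][:,:,::-1])
E
```

```text
0 [-0.18  0.22  1.55 -0.    1.38 -1.89]
3.141592653589793 [-0.18  0.22  1.55 -0.    1.38  1.25]
2.75 [-0.24  0.21  1.55 -0.    1.38 -1.95] [4.89994512e-01 1.84007347e-04 2.60017575e-01] [ 0.41128101 -0.01103557  0.40261717]
[317.05736244 178.2507495 ]
```

View pics/w1.png

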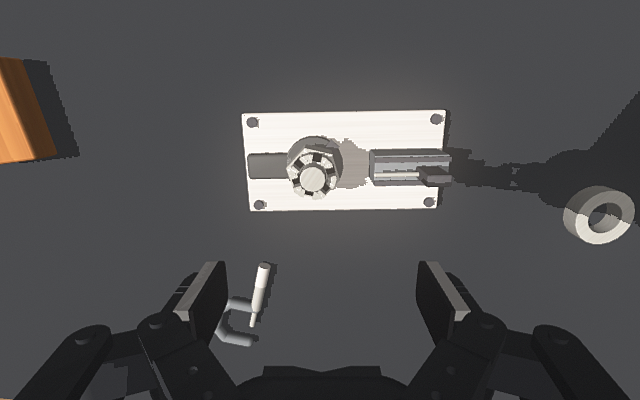

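The wrist view shows the stud top at about (312,180) and the nut crown with its slots around it. The blade is at (433,175) and the plate corners are at (243,114), (445,110), (437,209), (249,211). I'll look from closer, as a second view.

```bash
python3 - <<'E'
from h import *;import pickle
env.movel([.485,.03,.175],velocity=.25);env.hold(.2)
f=eyes.grab_frame('wrist');pickle.dump(f,open('f2.pkl','wb'))
p=proj(f,[.4905,-.003,.085]);print(p)
x,y=(p-[62,50]).astype(int);print(x,y)
g=f['frame'][:,:,::-1]
cv2.imwrite('pics/w2.png',np.ascontiguousarray(cv2.resize(g[y:y+100,x:x+130],None,fx=6,fy=6,interpolation=cv2.INTER_CUBIC)))
cv2.imwrite('pics/w2f.png',g)
f1=pickle.load(open('f1.pkl','rb'))
for q in [(243,114),(445,110),(437,209),(249,211)]: print(plane(f1,q,.016).round(4))
E
```

```text
[278.19402831 202.09812055]
216 152
[ 0.4487 -0.0962  0.016 ]
[0.4122 0.1307 0.016 ]
[0.5301 0.1514 0.016 ]
[ 0.5655 -0.081   0.016 ]
```

View pics/w2.png

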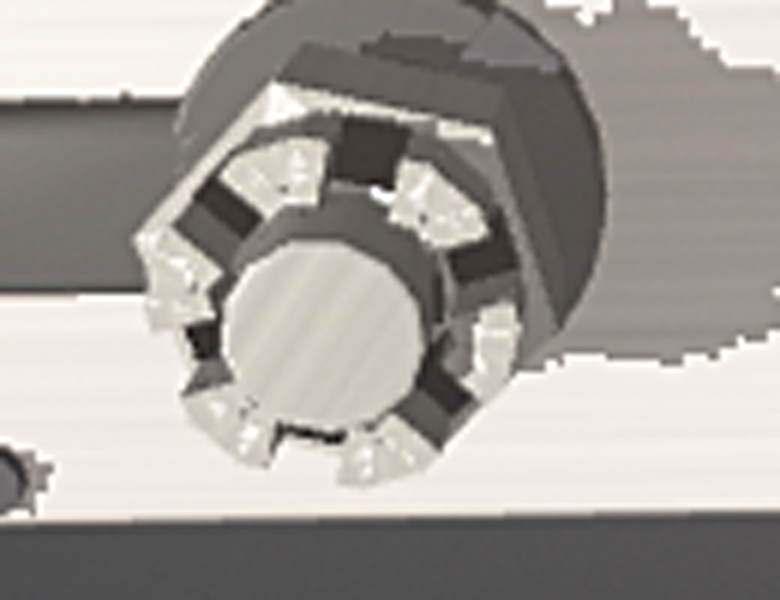

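View pics/w2f.png

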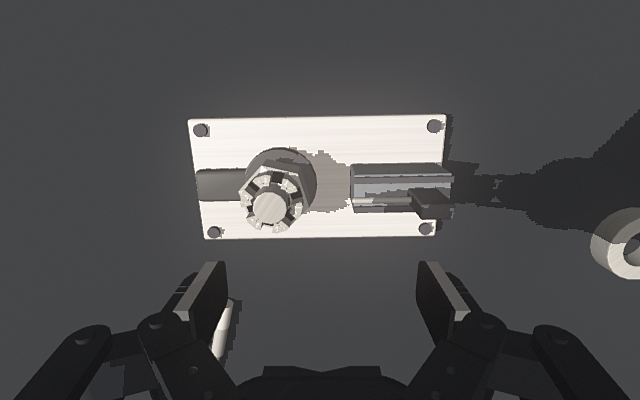

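The close view shows the stud top centre at (269.7,207.3) in the full picture. The six crown teeth and the hexagon's upper corners are clear in the crop, and the blade is at (432,198).

```bash
python3 - <<'E'
from h import *;import pickle
fs=pickle.load(open('f0.pkl','rb'));s,w=fs['scene'],fs['side']
f1=pickle.load(open('f1.pkl','rb'));f2=pickle.load(open('f2.pkl','rb'))
print('stud',tri([(f1,(312.3,180)),(f2,(269.7,207.3)),(s,(295,182)),(w,(347,201))]))
print([plane(f,p,.09).round(4).tolist() for f,p in[(f1,(312.3,180)),(f2,(269.7,207.3))]])
u=lambda p:(p[0]/6+216-.4,p[1]/6+152-.4)
T=np.array([plane(f2,u(p),.082)[:2] for p in[(275,172),(438,205),(497,345),(385,455),(232,428),(182,278)]])
print('centre',T.mean(0),np.linalg.norm(T-T.mean(0),axis=1).round(4))
d=T-T.mean(0);t=np.rad2deg(np.arctan2(d[:,1],d[:,0]));print('tooth mod60',(t%60).round(1),t.round(0))
H=np.array([plane(f2,u(p),.068)[:2] for p in[(138,237),(270,85),(493,132)]])
dd=np.diff(H,axis=0);print('hex side',np.linalg.norm(dd,axis=1),'dir mod60',np.rad2deg(np.arctan2(dd[:,1],dd[:,0]))%60,'=> slots +30')
for f in(f1,f2):
    g=f['frame'].min(2)
    m=(g>170).astype(np.uint8);m[:,:185]=0;m[:,460:]=0;m[245:]=0
    m=cv2.morphologyEx(cv2.morphologyEx(m,cv2.MORPH_OPEN,np.ones((3,3))),cv2.MORPH_CLOSE,np.ones((41,41)))
    c=max(cv2.findContours(m,0,2)[0],key=cv2.contourArea)
    q=cv2.approxPolyDP(cv2.convexHull(c),8,True)[:,0]
    P=np.array([plane(f,p,.016)[:2] for p in q]);e=np.roll(P,-1,0)-P
    print(q.tolist(),P.mean(0),np.linalg.norm(e,axis=1).round(3),(np.rad2deg(np.arctan2(e[:,1],e[:,0]))%90).round(1))
# blade top centre (104 mm)
print('blade corners', [plane(f2,p,.104).round(4).tolist() for p in[(432,198)]],[plane(f1,(433,175),.104).round(4).tolist()])
E
```

```text
stud (array([ 0.49356423, -0.00681329,  0.09035107]), [np.float64(0.0019834547266340333), np.float64(0.0015045170843244137), np.float64(0.002155905092364044), np.float64(0.0025184989000907702)])
[[0.4949, -0.0084, 0.09], [0.4936, -0.0084, 0.09]]
centre [ 0.49399634 -0.00822339] [0.02   0.0199 0.0209 0.02   0.0209 0.0197]
tooth mod60 [27.  25.1 27.1 24.2 25.6 23.2] [-153.  145.   87.   24.  -34.  -97.]
hex side [0.02783698 0.02942148] dir mod60 [25.66753137 25.70494864] => slots +30
[[444, 110], [435, 207], [250, 209], [245, 114]] [0.48780593 0.02599955] [0.117 0.231 0.115 0.226] [9.2 8.7 7.  9.1]
[[445, 115], [433, 234], [204, 237], [188, 120]] [0.48786393 0.02533281] [0.116 0.231 0.115 0.23 ] [8.8 8.8 8.7 9.1]
blade corners [[0.466, 0.1031, 0.104]] [[0.4707, 0.1023, 0.104]]
```

Everything agrees: nut axis (0.494,-0.008), slots at 55.4° mod 60, fixture y at 98.8°. The first slot past tight is therefore 76.6° (1.34 rad) clockwise, since the next candidates (0.29 and 2.38 rad) lie outside the possible range. I'll grip at 235.4°, which leaves wrist range and keeps clear of the pin.

```bash
python3 - <<'E'
from h import *
C=[.494,-.008];a=np.deg2rad(235.4)
env.reach([*C,.12],quat(a));env.hold(.2);s=monitor.sense();print(s['clock'],s['joints'].round(2),s['contact_force'].round(1))
print('guard',env.movel([*C,.041],velocity=.08,guard=8));s=monitor.sense();print(s['position'],s['contact_force'].round(1))
env.close_gripper(60);env.hold(.3);s=monitor.sense();print(s['clock'],s['contact_force'].round(1),s['ft_torque'].round(2),s['finger_gap']*85,s['gripper_force'])
f=eyes.grab_frame('wrist');cv2.imwrite('pics/w3.png',f['frame'][:,:,::-1])
E
```

```text
6.8917 [-0.25  0.37  1.74 -0.    1.04  1.92] [-0.5 -0.4 -0.4]
guard False
[ 0.4943096  -0.00805764  0.04143704] [-0.2 -0.5 -1.3]
8.7667 [-4.1 -2.5  6.4] [-0.39  0.67 -0.01] 48.80306226760341 61.880714893341064
```

View pics/w3.png

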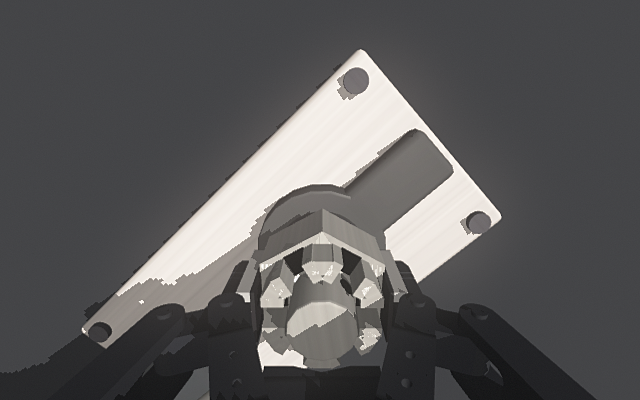

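The grip on two flats is good: gap 48.8 mm, nut centred between the pads at (320,300). But the wrist joint sits at 1.92, and clockwise raises it, so 76.6° would pass its range. I regrip a half turn round and then turn in small steps while logging the torque.

```bash
python3 - <<'E'
from h import *
C=[.494,-.008];a=np.deg2rad(55.4)
env.release();env.movel([*C,.12],velocity=.15);env.reach([*C,.12],quat(a));env.hold(.1)
q=monitor.sense()['joints'];print(q.round(2))
if abs(q[5]+1.22)>.2: raise SystemExit('q6?')
print('guard',env.movel([*C,.041],velocity=.1,guard=8))
env.close_gripper(60);env.hold(.2);s=monitor.sense();print(s['clock'],s['contact_force'].round(1),s['ft_torque'].round(2),s['finger_gap']*85,s['gripper_force'])
q=s['joints'].copy()
L=[]
for i in range(1,13):
    t=q.copy();t[5]+=.1*i;env.set_joints(t);s=monitor.sense()
    print(i,round(s['joints'][5]-q[5],3),s['ft_torque'].round(2),s['joint_efforts'][5].round(2),s['contact_force'].round(1),round(s['clock'],1))
    if np.linalg.norm(s['contact_force'])>40: break
E
```

```text
[-0.25  0.37  1.74  0.    1.04 -1.22]
guard False
14.275 [-4.3 -2.7  7.2] [-0.44  0.65 -0.06] 48.43448651155156 61.83984160423279
1 0.098 [-0.01  0.06 -0.07] 0.24 [-1.  -0.   0.4] 14.5
2 0.196 [-0.05  0.19 -0.18] 0.22 [-1.4 -0.8  0.7] 14.8
3 0.295 [-0.08  0.17 -0.13] 0.21 [-1.3 -0.6  2.3] 15.0
4 0.395 [-0.06  0.28 -0.07] 0.2 [-2.3 -0.7  2.3] 15.3
5 0.495 [-0.04  0.18 -0.15] 0.2 [-1.4 -0.6  3. ] 15.5
6 0.594 [-0.06  0.33 -0.12] 0.2 [-1.8  0.1  3.5] 15.8
7 0.694 [-0.02  0.34 -0.15] 0.2 [-1.9  0.4  3.6] 16.0
8 0.794 [-0.03  0.34 -0.16] 0.2 [-1.8 -0.3  4.4] 16.3
9 0.894 [ 0.01  0.38 -0.13] 0.2 [-2.6 -0.4  4.3] 16.5
10 0.994 [-0.06  0.38 -0.15] 0.19 [-3.1  0.8  3.9] 16.8
11 1.095 [-0.06  0.47  0.24] 0.42 [-3.6 -0.4  6. ] 17.0
12 1.195 [-0.05  0.45  0.24] 0.44 [-2.  -0.3  5. ] 17.3
```

The torque steps up at about 1.05 rad, so the nut is tight there, and the first slot lies 0.29 past tight, as expected. I go on to 1.337, let go, and check from above.

```bash
python3 - <<'E'
from h import *;import pickle
C=[.494,-.008]
s=monitor.sense();q=s['joints'].copy();R0=R.from_quat(s['ee_rot'])
for d in(.07,.142): 
    t=q.copy();t[5]+=d;env.set_joints(t);env.hold(.1);s=monitor.sense();y=R.from_quat(s['ee_rot']).as_matrix()[:,1];print(s['ft_torque'].round(2),s['joint_efforts'][5].round(2),np.rad2deg(np.arctan2(y[1],y[0])).round(2),s['clock'])
env.release();p=s['position'];env.movel([p[0],p[1],.125],velocity=.15)
# look along: same orientation family as the first close view
env.reach([.485,.01,.175],quat(np.deg2rad(98.8)));env.hold(.2)
f=eyes.grab_frame('wrist');pickle.dump(f,open('f4.pkl','wb'));print(monitor.sense()['clock'],monitor.sense()['joints'].round(2))
p=proj(f,[.494,-.008,.085]);x,y=(p-[60,50]).astype(int);print(x,y)
cv2.imwrite('pics/w4.png',cv2.resize(np.ascontiguousarray(f['frame'][y:y+100,x:x+133,::-1]),None,fx=6,fy=6,interpolation=cv2.INTER_CUBIC))
cv2.imwrite('pics/w4f.png',f['frame'][:,:,::-1])
E
```

```text
[0.01 0.38 0.51] 0.53 -16.81 17.625
[0.06 0.43 0.45] 0.41 -21.02 17.975
21.1833 [-0.22  0.28  1.7   0.    1.16 -1.95]
236 160
```

View pics/w4.png

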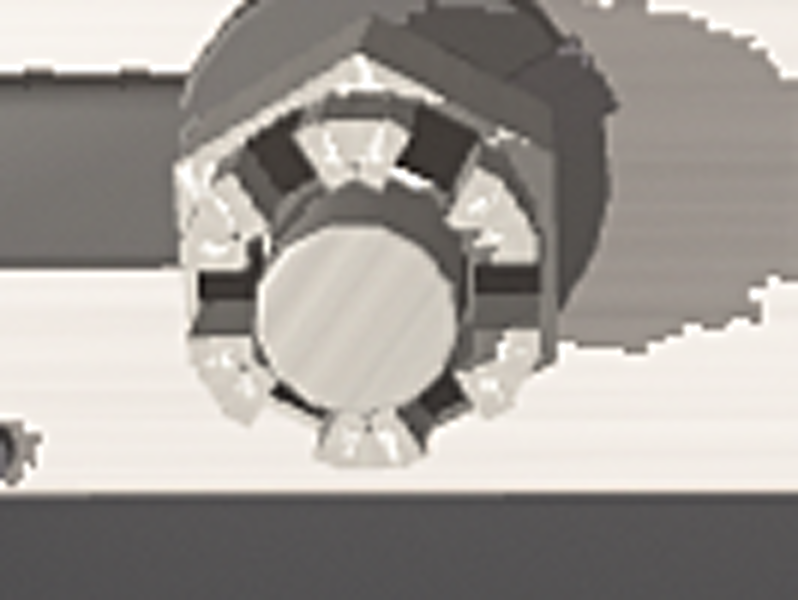

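View pics/w4f.png

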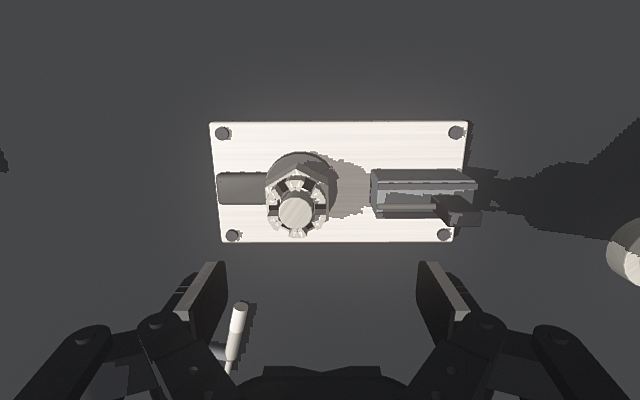

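The slots now lie level with the plate edges (left one at crop (225,300), right one at (510,300)), so one is in line with the bolt. The washer tab has swung out to crop (590,90), so the nut is tight. The blade is at about (460,212) in the full picture.

```bash
python3 - <<'E'
from h import *;import pickle
f=pickle.load(open('f4.pkl','rb'));f2=pickle.load(open('f2.pkl','rb'))
u=np.array([np.cos(np.deg2rad(98.8)),np.sin(np.deg2rad(98.8))]);v=np.array([u[1],-u[0]])
for r in(.116,.120):
  B=np.array([.494,-.008])+r*u
  print(r,B,[proj(f,[*(B+i*.006*v+j*.012*u),z]).round(0).tolist() for z in(.104,.062) for i,j in((-1,-1),(-1,1),(1,1),(1,-1))])
for n,g in(('f4',f),('f2',f2)):
    c=g['frame'][185:240,390:500] if n=='f4' else g['frame'][175:225,390:470]
    cv2.imwrite(f'pics/b{n}.png',cv2.resize(np.ascontiguousarray(c[:,:,::-1]),(c.shape[1]*7,c.shape[0]*7),interpolation=0))
E
```

```text
0.116 [0.47625364 0.10663449] [[444.0, 212.0], [479.0, 212.0], [477.0, 228.0], [442.0, 228.0], [426.0, 194.0], [456.0, 194.0], [454.0, 208.0], [425.0, 208.0]]
0.12 [0.4756417  0.11058741] [[450.0, 212.0], [485.0, 212.0], [482.0, 228.0], [448.0, 228.0], [431.0, 194.0], [461.0, 194.0], [459.0, 208.0], [430.0, 208.0]]
```

View pics/bf4.png

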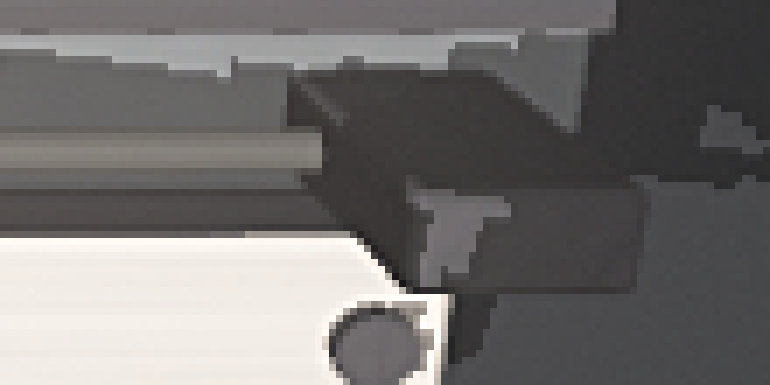

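The blade's top face spans (448.6–481.4, 211.4–226.7). That puts it 118 mm from the stud axis, laterally within 1 mm of prediction. Now grip it across its thickness and slide it home with a guard.

```bash
python3 - <<'E'
from h import *;import pickle
C=np.array([.494,-.008]);th=np.deg2rad(98.8);u=np.array([np.cos(th),np.sin(th)])
Q=quat(np.deg2rad(8.8));B=C+.118*u
env.reach([*B,.17],Q);env.hold(.1);print(monitor.sense()['joints'].round(2))
print('guard',env.movel([*B,.075],velocity=.12,guard=8))
env.close_gripper(40);env.hold(.2);s=monitor.sense();f0=s['contact_force'];print(s['clock'],f0.round(1),s['finger_gap']*85,s['gripper_force'])
g=env.movel([*(C+.0625*u),.075],velocity=.04,guard=18)
s=monitor.sense();d=s['position'][:2]-C;print('guard',g,'r',d@u,'F',s['contact_force'].round(1),s['clock'])
f=eyes.grab_frame('side');f2=eyes.grab_frame('wrist')
cv2.imwrite('pics/w5.png',f2['frame'][:,:,::-1])
E
```

```text
[-0.02  0.29  1.69  0.    1.15 -0.17]
guard False
24.65 [-4.5 -1.8  5.3] 11.140751185216008 40.273826122283936
guard False r 0.06256727174206642 F [-4.   0.2  4.4] 26.1917
```

It passed the crown without striking. The stop was not clearly felt, so I push on a little under guard.

```bash
python3 - <<'E'
from h import *;import pickle
C=np.array([.494,-.008]);th=np.deg2rad(98.8);u=np.array([np.cos(th),np.sin(th)])
g=env.movel([*(C+.056*u),.075],velocity=.02,guard=12);s=monitor.sense();d=s['position'][:2]-C
print(g,d@u,s['contact_force'].round(1))
env.release();env.movel([*(C+d@u*u),.17],velocity=.15);env.hold(.1)
env.reach([.46,.03,.2],quat(th));env.hold(.3)
f=eyes.grab_frame('wrist');print(monitor.sense()['clock'],monitor.sense()['contact_force'].round(1))
for r in(.064,.068):
  B=C+r*u;v=np.array([u[1],-u[0]]);print(r,[proj(f,[*(B+i*.006*v+j*.012*u),.104]).round(1).tolist() for i,j in((-1,-1),(-1,1),(1,1),(1,-1))])
x,y=(proj(f,[*(C+.04*u),.085])-[66,50]).astype(int);print(x,y)
cv2.imwrite('pics/w6.png',cv2.resize(np.ascontiguousarray(f['frame'][y:y+100,x:x+133,::-1]),None,fx=6,fy=6,interpolation=0))
E
```

```text
True 0.06201584444661954 [-0.5  4.2  4. ]
29.9 [-0.1 -0.1 -0.2]
0.064 [[333.5, 226.7], [364.1, 226.7], [363.5, 240.6], [333.4, 240.6]]
0.068 [[338.6, 226.7], [369.2, 226.7], [368.5, 240.6], [338.4, 240.6]]
252 174
```

View pics/w6.png

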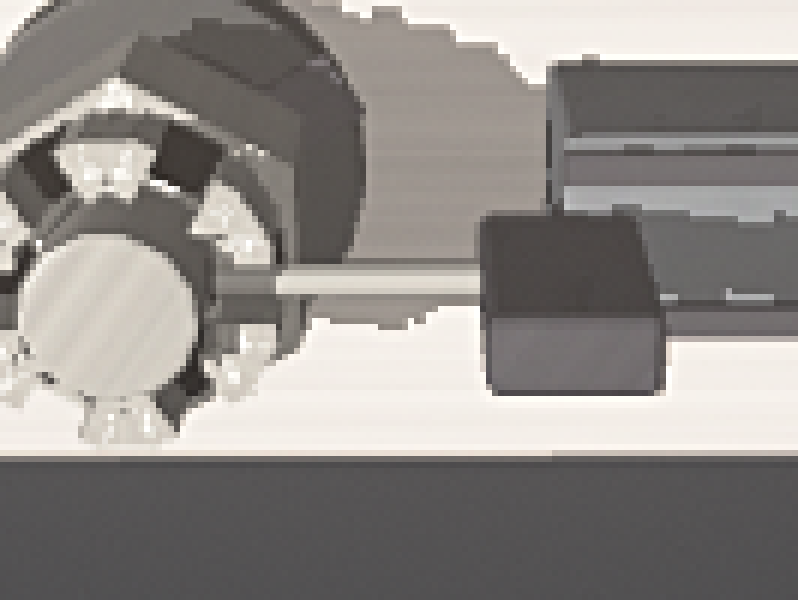

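The pin passes through the right-hand slot into the stud. The blade's top face, at columns 333–362.5, matches the 64 mm home position, and the guard felt the stop.

```bash
python3 -c "
from bench import job;print(job.hand_in())"
```

```text
the job is handed in; nothing more can be done
None
```

I turned the nut tight and on to its first slot (about 0.29 rad past tight), pushed the bolt home against its stop with its pin through the slot into the hole, let go, and handed the job in at about 30 s; it returned no verdict.

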